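# Set the sampler needle over the tall tube

### The job

Turn the bar-shaped knob of the small hand-driven sampler until its needle hangs over the open mouth of the tall tube (not over either of the two short ones), then let go of the knob. Move the needle only by its knob: do not touch the needle or the white carriage that carries it.

Things in the scene. Friction and masses are not known exactly. Their poses are not given: they have to be found in the camera images.
- knob_grip (a point): Grip point of the black bar knob on the grey gear housing, on its vertical axis, 140 mm above the table. A bar 56 mm long and 16 mm thick with upright sides stands on a disc 60 mm across: bar top 16 mm above this point, disc top 26 mm below. x along the bar, y across its thickness, z up; they turn with the knob. The bridge, 160 mm high with its post screws, runs 110 mm beyond this axis.
- knob (a joint): Knob angle in rad, -1.25 to 1.25 (end stops), growing clockwise seen from above; at 0 the bar points straight at the bridge. Light (about 0.05 N m friction), stays where left. A belt without slack drives the carriage: 1 rad clockwise moves the needle 60 mm along the carriage's -y (to the right seen from the knob); at 0 it is mid-bridge.
- carriage: White block (34 x 34 x 32 mm, top 151 mm above the table) on the bridge, with a thin steel needle hanging from an arm on its far side. Origin at the needle's lower tip, 105 mm above the table. y runs along the bridge, the way it slides (left seen from the knob), x away from the knob, z up: the axes of the sampler, whose 250 x 260 mm base is bolted down; they do not turn with the knob.
- tall_tube_mouth (a point): Centre of the open mouth of the tall amber glass tube, 95 mm above the table; tube 85 mm tall, 26 mm outer and 22 mm inner diameter, fixed in the steel channel below the needle's path, 36 to 58 mm to either side of mid-bridge. Two short tubes of the same glass and diameter, 42 mm tall, stand in the channel too, one near the middle, one on the other side.

How it is judged:
By the outcome, as a careful person would: the job done as asked, in the order asked, and still so for the second after the job is handed in, with the robot touching nothing.
It also fails if it takes over 40 s, if anything falls off the work surface, if the arm or the gripper's body presses on something with over 40 N, if the wrist force passes 120 N, or if a joint passes its speed limit or range.

### The arm

A 6-joint arm with a two-finger parallel gripper is mounted at the origin on the work surface. World frame = base frame: x ahead of the robot, y to its left, z up, the work surface at z = 0. Lengths are in mm, angles in degrees, forces in N, time in s.
With the tool pointing down it reaches from about 250 to 775 mm from the base axis. Payload 4 kg.
Tool frame: the origin (TCP) lies midway between the tips of the shut fingers; the grasp point (between the pads) lies 19 mm behind it; z points along the fingers, y is the direction in which the jaws open and shut (so a half turn about z gives the same grasp; the last joint's range is limited). The gripper opens to 85 mm and grips with 20 to 120 N. Pads are 22 mm wide; open, the fingers measure 114 mm over their backs; the gripper's body (76 mm by 85 mm) begins 54 mm behind the grasp point. The pads swing forward as they close: fully open they stand 13 mm farther back than shut.
Start: joints at [-80.277, 4.996, 78.535, -0, 96.463, -5.907], TCP at [148.182, -529.679, 231.341] pointing down, gripper open.
Joint ranges: [-177.83, 177.83], [-43.37, 116.18], [15.69, 146.23], [-61.86, 241.86], [9.47, 152.12], [-147.06, 147.06]. Speed limits (degrees/s): [159.86, 159.86, 180, 180, 180, 180].

### API

Orientations are given as [roll, pitch, yaw] about the fixed x, y, z axes, in that order (R = Rz(yaw) Ry(pitch) Rx(roll)).
In Python, from bench import robot, read_camera, camera_params gives the robot as it stands. Calls block until the motion is done:
- robot.goto(position, orientation): joint-space move of the TCP to a pose.
- robot.move_l(position, attitude=None, velocity=150, stop_force=None): straight line of the TCP; attitude=None keeps the orientation; velocity is the mean speed in mm/s. With stop_force (N) it stops when the force on the tool has changed by that much, and returns True; else False.
- robot.move_joints(angles): joint-space move.
- robot.set_gripper(opening, effort=None): opening from 0.0 (shut) to 1.0 (fully open); effort is the grip in N (None keeps the last); returns when the fingers have stopped.
- robot.dwell(seconds).
- robot.inverse_kinematics(position, orientation): joint angles nearest the present ones, or None.
- read_camera(name): name is "side" or "top" or "wrist"; returns the picture (400x640x3 uint8, red, green, blue); there is no depth.
- camera_params(name): a dict with "fov_y" (degrees; the focal length in pixels is half the picture's height over the tangent of half this angle, whatever the lens; pixels are square), "cx", "cy" (the principal point, pixels), "k1" (the pictures are not rectified: a ray, as slopes to the right and down, at radius r is drawn at 1 + k1 r^2 times it, then the intrinsics apply), "rvec" (rotation vector, rad) and "tvec" (3), from world to camera coordinates, as OpenCV has them. Camera axes: x right, y down, z forward; pixel columns grow to the right and rows downward; lengths in mm; the calibration is good to about 2 mm. A picture is of the moment at which its call begins: read the wrist's pose just before it. camera_params takes no time and is no camera call; for the wrist camera it gives the pose at the moment of the call.
A pose or a line that the arm cannot do raises robot.MotionError and nothing moves.
- robot.finish_job(): hands the job in, once; it reports no verdict.
Readings, each from a call of its own:
- robot.read_time_s(): time.
- robot.read_joint_pos(): joint angles.
- robot.read_dq(): joint speeds.
- robot.read_joint_torque(): joint torques, N m.
- robot.read_position(): TCP position.
- robot.read_orientation(): TCP orientation.
- robot.read_force(): force on the tool from outside, world axes, zero at the start.
- robot.read_moment(): the same for the moment, N m.
- robot.read_grip_width(): opening from 0.0 (shut) to 1.0 (fully open).
Only numpy, scipy, OpenCV 4.12 (cv2) and the standard library are available. Lean on these libraries where they do the work, as an engineer would, in place of code of your own. Each camera call takes 0.05 s, during which the arm holds its last target.

## Working session

There is one attempt and no reset: what is moved stays moved. The work goes in short steps, each a Python script; the robot and the scene stay as the last script left them, time stands still between calls to the robot, and variables do not carry over. Pictures are saved under pics/ and viewed, and the job is handed in when it is done.

```bash
mkdir -p pics; ls
python3 - <<'E'
from bench import robot, read_camera, camera_params
import cv2
for n in ("side","top","wrist"):
    p=camera_params(n); print(n,p)
    cv2.imwrite(f"pics/a_{n}.png",read_camera(n)[:,:,::-1])
print(robot.read_time_s())
E
```

```text
pics
side {'fov_y': 55.24934900533849, 'cx': 315.8185955554501, 'cy': 207.60850945658504, 'k1': -0.04837676312798997, 'rvec': array([ 2.30867977, -0.75497217,  0.28109763]), 'tvec': array([-473.42137531,  401.67754874,  525.51867743])}
top {'fov_y': 50.07713296954097, 'cx': 324.9592072940587, 'cy': 198.48630695499313, 'k1': -0.03525925592489366, 'rvec': array([ 2.18787291, -2.18339922,  0.07142323]), 'tvec': array([ 46.86596666, 596.6729163 , 765.0781695 ])}
wrist {'fov_y': 64.21662127120368, 'cx': 320.277804685342, 'cy': 202.93985541293353, 'k1': 0.001963453356558907, 'rvec': array([-2.28659133,  1.73192953,  0.2874726 ]), 'tvec': array([-548.83128749,  -41.91907277,  381.17254152])}
0.15
```

View pics/a_side.png

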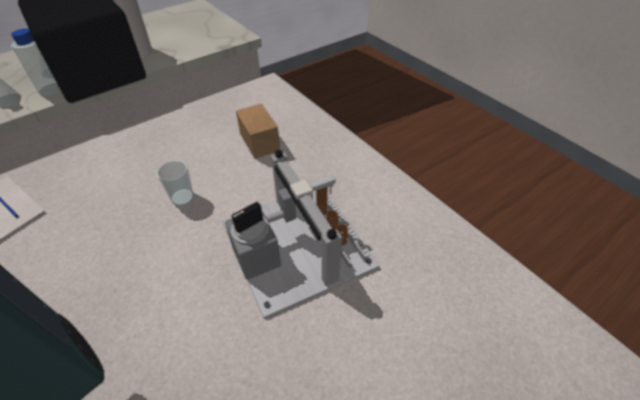

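View pics/a_top.png

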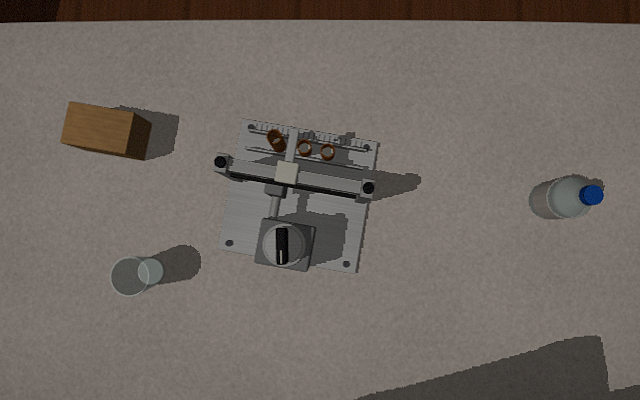

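View pics/a_wrist.png

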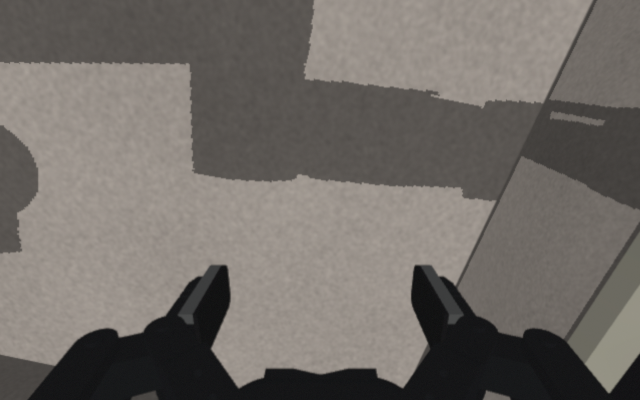

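The top view shows the knob near (282,246), the bridge from (221,162) to (369,188) and the carriage at (287,173). The tubes are near (277,140), which looks tall, (304,148) and (328,152). I'll enlarge both fixed views.

Run:
```python
import cv2
a=cv2.imread("pics/a_top.png")[110:280,210:390]; cv2.imwrite("pics/c_top.png",cv2.resize(a[:, :],None,fx=4.4,fy=3.5,interpolation=cv2.INTER_CUBIC) if 0 else cv2.resize(a,None,fx=3.5,fy=3.5,interpolation=cv2.INTER_CUBIC))
a=cv2.imread("pics/a_side.png")[140:320,215:385]; cv2.imwrite("pics/c_side.png",cv2.resize(a,None,fx=3.3,fy=3.3,interpolation=cv2.INTER_CUBIC))
```

```text
(no output)
```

View pics/c_top.png

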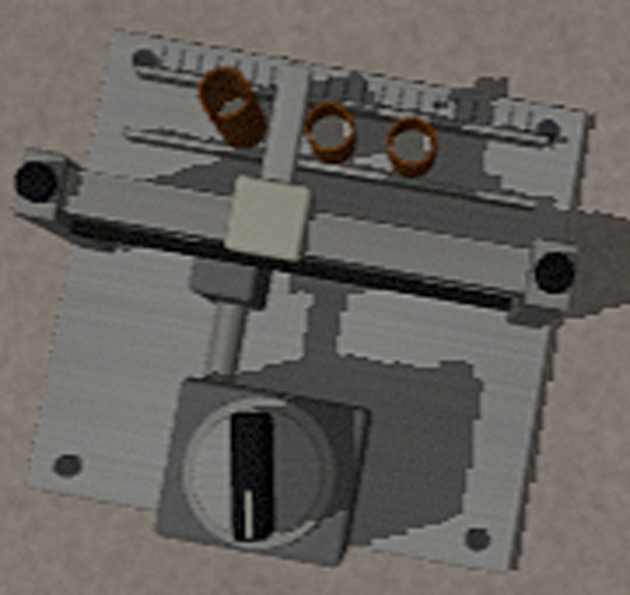

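View pics/c_side.png

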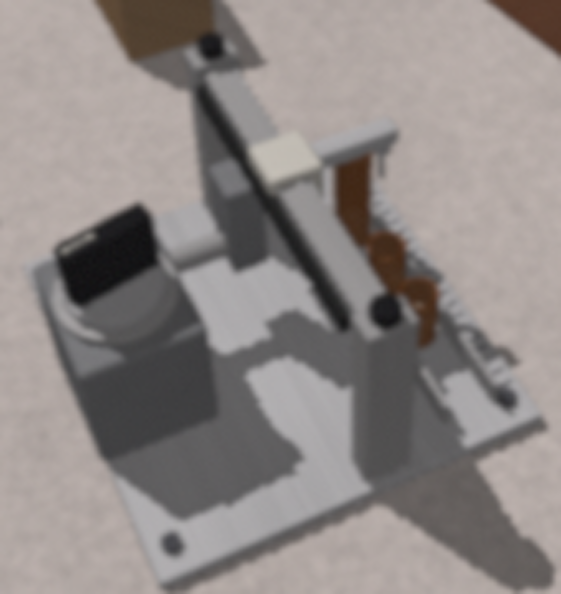

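```bash
cat > h.py <<'E'
import numpy as np, cv2
from bench import camera_params
def par(n):
    p=camera_params(n) if isinstance(n,str) else n
    f=200/np.tan(np.radians(p['fov_y'])/2)
    K=np.array([[f,0,p['cx']],[0,f,p['cy']],[0,0,1]]); R=cv2.Rodrigues(np.array(p['rvec']))[0]
    return K,np.array([p['k1'],0,0,0.]),R,np.array(p['tvec'],float)
def ray(n,uv):
    K,d,R,t=par(n)
    u=cv2.undistortPoints(np.array([[uv]],float),K,d)[0,0]
    v=R.T@np.array([u[0],u[1],1]); return -R.T@t, v/np.linalg.norm(v)
def atz(n,uv,z):
    c,v=ray(n,uv); return c+v*(z-c[2])/v[2]
def tri(obs):
    A=np.zeros((3,3));b=np.zeros(3);L=[]
    for n,uv in obs:
        c,v=ray(n,uv);P=np.eye(3)-np.outer(v,v);A+=P;b+=P@c;L.append((c,P))
    x=np.linalg.solve(A,b); return x,[round(float(np.linalg.norm(P@(x-c))),1) for c,P in L]
def proj(n,X):
    K,d,R,t=par(n); return cv2.projectPoints(np.array([X],float).reshape(-1,1,3),cv2.Rodrigues(R)[0],t,K,d)[0][:,0]
E
python3 - <<'E'
from h import *
np.set_printoptions(precision=1,suppress=True)
T=lambda x,y:("top",(210+x/3.5,110+y/3.5)); S=lambda x,y:("side",(215+x/3.3,140+y/3.3))
print("cams",ray("top",(320,200))[0],ray("side",(320,200))[0])
for nm,t,s in [("postL",T(36,181),S(211,45)),("postR",T(554,271),S(387,308)),("scrNearR",T(478,539),S(172,544)),("scrFarR",T(548,130),S(507,398)),
  ("tall mouth",T(224,93),S(354,158)),("knob mark",T(249,514),S(80,242)),("bar far end",T(251,412),S(148,212)),("bar near end",T(253,541),S(64,254)),("carriage top",T(270,217),S(285,158))]:
    print(nm,*tri([t,s]))
print("scrNearL",atz(*T(68,466),10))
for p in [(250,477)]: print("bar centre z156",atz(*T(*p),156))
print("far/near",atz(*T(251,412),156),atz(*T(253,541),156))
print("mouth z95",atz(*T(224,93),95)); print("carr z151",atz(*T(270,217),151))
E
```

```text
cams [543.3  46.  803.9] [ 355.  -323.6  656.4]
postL [644.8 208.5 152.6] [1.0, 1.0]
postR [605.6 -18.9 153.5] [1.2, 1.2]
scrNearR [477.3   7.4   7.4] [1.2, 1.2]
scrFarR [695.1 -30.4   7.9] [1.0, 1.0]
tall mouth [699.9 134.8  80.4] [1.4, 1.4]
knob mark [500.8 112.8 153.9] [2.0, 2.0]
bar far end [543.7 113.3 149.4] [0.8, 0.8]
bar near end [489.7 110.8 153.7] [2.4, 2.4]
carriage top [629.7 106.1 145.6] [0.7, 0.7]
scrNearL [514.1 224.7  10. ]
bar centre z156 [515.  113.2 156. ]
far/near [543. 113. 156.] [487.7 111.7 156. ]
mouth z95 [695.5 133.7  95. ]
carr z151 [628.4 105.9 151. ]
```

Everything agrees:
- **Knob axis:** about (516,113). Going 110 mm back from mid-bridge gives (517,113).
- **Sampler yaw:** about -9.7°.
- **Bar yaw:** 1.3°. The carriage offset of +11.5 mm predicts the same.
- **Tall tube:** about +50 mm along y, so the knob has to turn to about -0.84 rad (bar yaw about 38°).

Next I'll move above the knob for a wrist view.

Run:
```python
from h import *
from bench import robot, read_camera
np.set_printoptions(precision=1,suppress=True)
print(robot.read_orientation(), ray("wrist",(320,200)))
for b in ((590,195),(568,196)): print("bottle",atz("top",b,0),atz("top",b,200))
for y in (1.3,38.3,-178.7,-141.7):
    print(y,robot.inverse_kinematics([516,113.3,121],[180,0,y]))
p=robot.read_position(); robot.move_l([p[0],p[1],330],velocity=200)
robot.goto([500,113,300],[180,0,1.3])
print(robot.read_joint_pos(),robot.read_time_s())
import json
q=camera_params("wrist"); json.dump({k:(v.tolist() if hasattr(v,'tolist') else v) for k,v in q.items()},open("w1.json","w"))
cv2.imwrite("pics/w1.png",read_camera("wrist")[:,:,::-1])
```

```text
[-179.9   -0.    15.6] (array([ 228.2, -506.7,  373.6]), array([-0.3, -0.1, -1. ]))
bottle [ 605.6 -457.2    0. ] [ 590.1 -332.   200. ]
bottle [ 603.6 -414.2    0. ] [ 588.6 -299.7  200. ]
1.3 [ 6.2  5.  91.2 -0.  83.8 94.9]
38.3 [ 6.2  5.  91.2 -0.  83.8 57.9]
-178.7 [  6.2   5.   91.2   0.   83.8 -85.1]
-141.7 [   6.2    5.    91.2    0.    83.8 -122.1]
[  6.3   0.   76.   -0.  104.   95.1] 3.3833
```

View pics/w1.png

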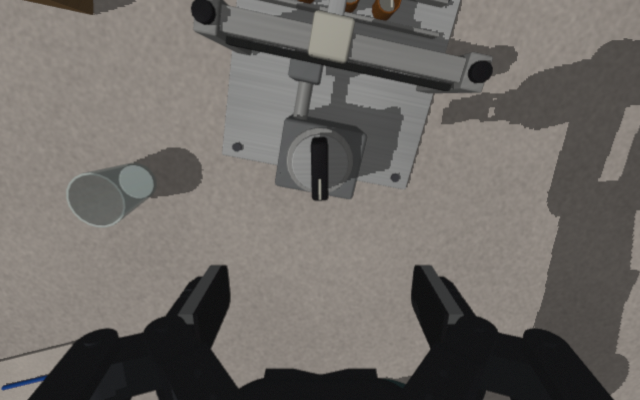

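The wrist view shows the bar knob from about (319,138) to (319,199), with the carriage at (332,36). I'll enlarge it to check the axis.

Run:
```python
import cv2
a=cv2.imread("pics/w1.png")[100:210,260:380]; cv2.imwrite("pics/w1c.png",cv2.resize(a,None,fx=5,fy=5,interpolation=cv2.INTER_CUBIC))
```

```text
(no output)
```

View pics/w1c.png

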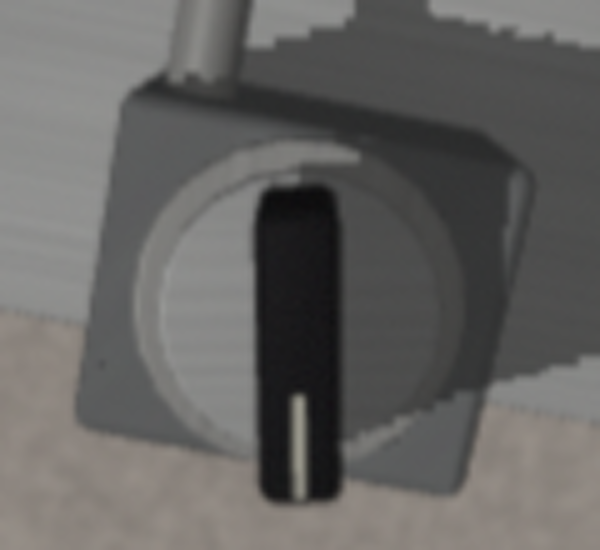

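Run:
```python
from h import *
import json
np.set_printoptions(precision=1,suppress=True)
w=json.load(open("w1.json"))
W=lambda x,y:(w,(260+x/5,100+y/5))
print(ray(w,(320,200)))
print("near",atz(*W(300,500),156),"far",atz(*W(298,187),156),atz(*W(298,208),156))
print("disc",atz(*W(299,301),114))
print("mark tri",tri([W(298,450),("top",(210+249/3.5,110+514/3.5)),("side",(215+80/3.3,140+242/3.3))]))
print("mouth bridge posts",atz(w,(203,12),160),atz(w,(480,72),160),"carr",atz(w,(331,35),151))
```

```text
(array([583.3, 114.7, 443.2]), array([-0.3, -0. , -1. ]))
near [488.9 112.7 156. ] far [547.5 114.3 156. ] [543.8 114.2 156. ]
disc [518.8 113.5 114. ]
mark tri (array([500.1, 112.7, 155.1]), [1.6, 1.3, 2.8])
mouth bridge posts [642.3 207.3 160. ] [604.1 -16.5 160. ] carr [630.  106.8 151. ]
```

Axis (516.8,113.4), bar yaw about 1.4°, bar top about 155. I'll descend and grip.

Run:
```python
from bench import robot, read_camera
import cv2
robot.set_gripper(0.6,20)
robot.goto([516.8,113.4,200],[180,0,1.4])
print(robot.move_l([516.8,113.4,122],velocity=60,stop_force=6),robot.read_position(),robot.read_force())
robot.set_gripper(0.0,25)
print(robot.read_grip_width(),robot.read_force(),robot.read_moment(),robot.read_position(),robot.read_time_s())
cv2.imwrite("pics/w2.png",read_camera("wrist")[:,:,::-1])
cv2.imwrite("pics/t2.png",cv2.resize(read_camera("top")[80:290,190:410,::-1],None,fx=3,fy=2.8 if 0 else 3)[:600])
```

```text
False [517.18958163 113.4439257  122.60183462] [ 0.23109426  0.2397052  -0.5491677 ]
0.1817889653480659 [-0.22986727  0.51017597  0.48417939] [0.09717256 0.06087809 0.00182796] [516.94382605 113.59188994 122.35269604] 6.2083
```

View pics/w2.png

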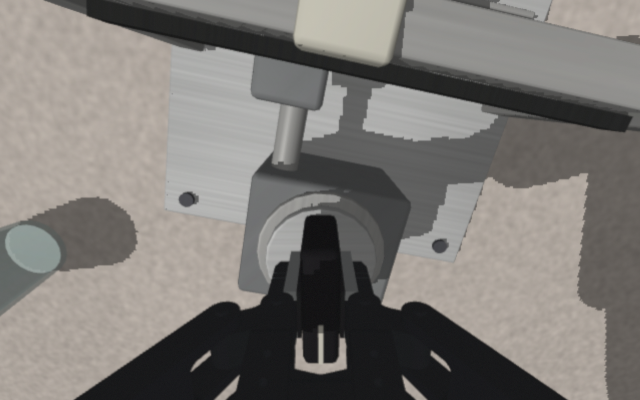

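The pads hold the bar near (322,270). The width is about 15.5 mm and the force is about 0. Now I'll turn in steps.

Run:
```python
from bench import robot, read_camera
import cv2
for y in (8,15,22,29,35,38.3):
    robot.goto([516.8,113.4,122],[180,0,y])
    print(y,robot.read_orientation()[2],robot.read_grip_width(),robot.read_force().round(1),robot.read_moment().round(2))
robot.dwell(0.2)
print(robot.read_time_s())
cv2.imwrite("pics/t3.png",read_camera("top")[:,:,::-1]); cv2.imwrite("pics/s3.png",read_camera("side")[:,:,::-1])
a=cv2.imread("pics/t3.png")[100:280,200:400]; cv2.imwrite("pics/t3c.png",cv2.resize(a,None,fx=3.3,fy=3.3,interpolation=cv2.INTER_CUBIC))
a=cv2.imread("pics/s3.png")[140:260,240:380]; cv2.imwrite("pics/s3c.png",cv2.resize(a,None,fx=5,fy=5,interpolation=cv2.INTER_CUBIC))
```

```text
8 7.857965050090023 0.18276568266587964 [-0.2  1.9  1.8] [0.27 0.06 0.08]
15 14.75994481165008 0.1838981990700704 [-0.5  2.9  1.4] [0.51 0.08 0.07]
22 21.715204040930345 0.17856243395765228 [-1.3  4.9  4.2] [0.67 0.2  0.07]
29 28.768784979268172 0.1846022285694042 [-1.1  6.2  3.8] [ 0.75  0.2  -0.01]
35 34.77102564750373 0.18302403314739948 [-2.   4.9  4.8] [0.86 0.22 0.04]
38.3 38.06839978852641 0.18250575357468213 [-2.4  5.5  4.1] [0.84 0.23 0.07]
8.0083
```

View pics/t3c.png

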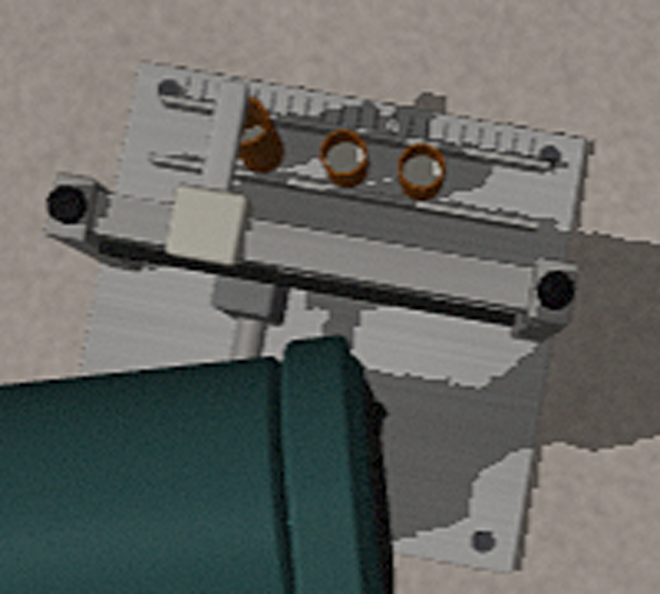

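View pics/s3c.png

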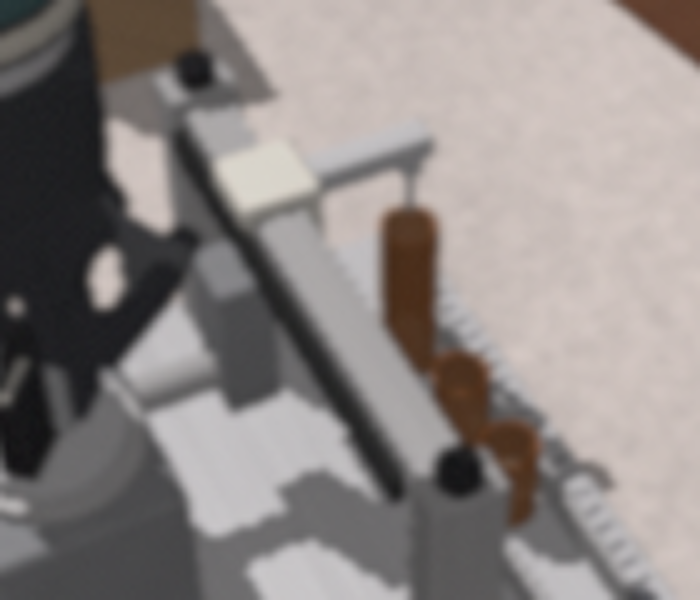

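```bash
python3 - <<'E'
from h import *
np.set_printoptions(precision=1,suppress=True)
c=atz("top",(200+206/3.3,100+226/3.3),151)
m=atz("top",(210+224/3.5,110+93/3.5),95)
print("carr",c,"mouth",m,tri([("top",(274,136.6)),("side",(240+410/5,140+220/5))]))
ms=atz("side",(240+410/5,140+220/5),95); print("side mouth",ms)
a=np.radians(-9.7);X=np.array([np.cos(a),np.sin(a)]);Y=np.array([-X[1],X[0]])
o=np.array([516.8,113.4])
ns=atz("side",(240+409/5,140+207/5),105); print("side needle",ns)
for n,p in(("carr",c),("mouth",m),("mouthside",ms),("needle",ns)): print(n,(p[:2]-o)@X,(p[:2]-o)@Y)
E
python3 -c "
import cv2
a=cv2.imread('pics/t3.png')[115:165,245:305];cv2.imwrite('pics/t3d.png',cv2.resize(a,None,fx=10,fy=10,interpolation=cv2.INTER_CUBIC))
a=cv2.imread('pics/s3.png')[160:210,300:350];cv2.imwrite('pics/s3d.png',cv2.resize(a,None,fx=12,fy=12,interpolation=cv2.INTER_CUBIC))
a=cv2.imread('pics/a_top.png')[115:165,245:305];cv2.imwrite('pics/atd.png',cv2.resize(a,None,fx=10,fy=10,interpolation=cv2.INTER_CUBIC))"
```

```text
carr [633.7 144.  151. ] mouth [695.5 133.7  95. ] (array([697. , 132.8,  95.1]), [1.8, 1.8])
side mouth [698.8 132.1  95. ]
side needle [696.9 130.4 105. ]
carr 110.11544621109911 49.87422223217411
mouth 172.73668499052977 50.07650813896997
mouthside 176.22812440075037 49.1088786224557
needle 174.66655623409378 47.08103358553608
```

View pics/s3d.png

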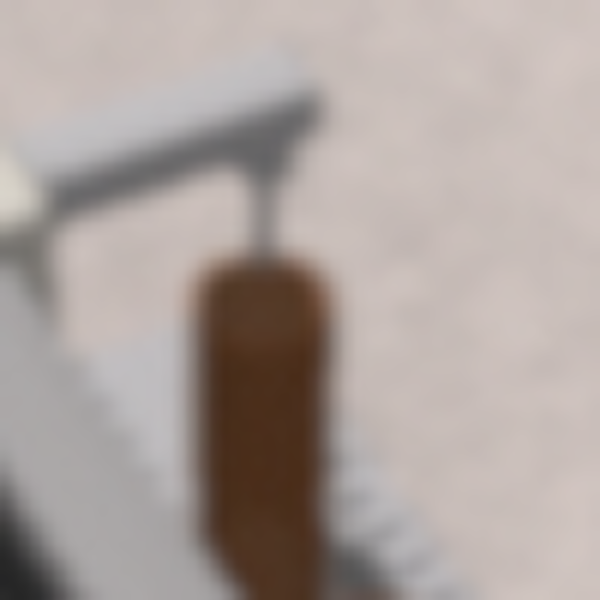

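View pics/atd.png

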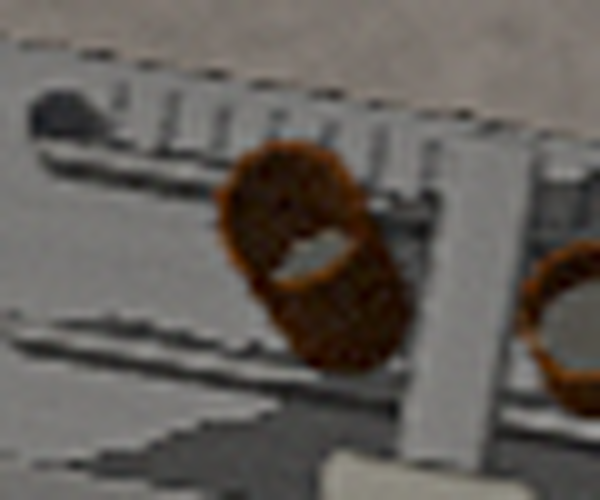

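The needle is at +49.9 mm and the mouth at +49.1 to +50.1 mm. In the side crop, needle and tube share column 263. I'll release slowly and retreat straight up.

Run:
```python
from bench import robot, read_camera
import cv2
robot.set_gripper(0.6,20)
robot.move_l([516.8,113.4,240],velocity=80)
robot.goto([350,-200,330],[180,0,38])
robot.dwell(0.3)
print(robot.read_time_s(),robot.read_force())
t=read_camera("top")[:,:,::-1]; s=read_camera("side")[:,:,::-1]
cv2.imwrite("pics/t4.png",cv2.resize(t[110:280,210:390],None,fx=3.5,fy=3.5,interpolation=cv2.INTER_CUBIC))
cv2.imwrite("pics/s4.png",cv2.resize(s[140:260,240:380],None,fx=5,fy=5,interpolation=cv2.INTER_CUBIC))
```

```text
11.8417 [-0.02842498 -0.52474972  0.05874049]
```

View pics/t4.png

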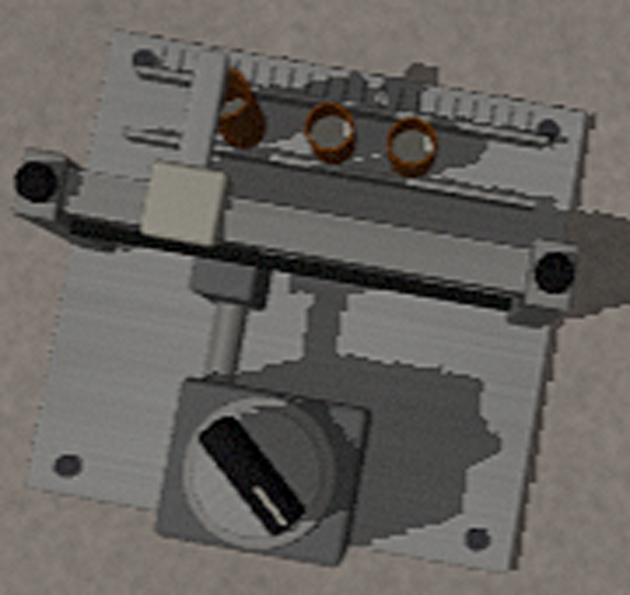

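View pics/s4.png

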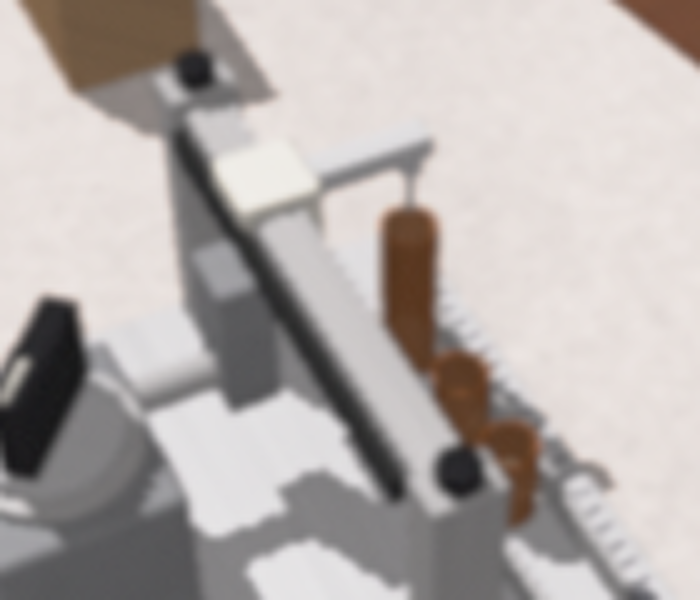

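The knob is free and the carriage has not shifted: (263,168) against (262.4,168.5) before release. In the side view the needle still stands on the tall tube's axis, at column 409 against 410.

```bash
python3 -c "
from bench import robot
print(robot.finish_job(), robot.read_time_s())"
```

```text
the job is handed in; nothing more can be done
the job is handed in; nothing more can be done
```

The needle now hangs over the mouth of the tall tube, and the knob has been released. I gripped the bar across its thickness and turned it about 37° counter-clockwise, to about -0.83 rad. Then I let go, backed straight up and handed the job in at about 12 s.

- **Needle position:** before release, the carriage was at +49.9 mm from mid-bridge, and the tube mouth at +50.1 mm from the top view or +49.1 mm from the side view. After release, the carriage had moved less than one pixel (about 1 mm) in the top view. In the side view the needle still lined up with the tube's axis.
- **Contact and forces:** only the knob was touched. The tool force readings between turning steps stayed under 9 N, and the last reading was near zero with the arm clear.
- **Disagreements:** a direct side-view estimate of the needle tip gave +47.1 mm, 2 to 3 mm off the other readings, because the tip was blurred against the rim. That is still well inside the mouth's 11 mm inner radius. The two-view heights also came out low at first: about 153 mm for the post screws, and 80 mm for the partly hidden tube mouth. Measured again once the mouth was in clear view, the mouth height came to 95 mm, as stated.

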